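# Stand the chocolate plaque on the empty easel, edges only

### The job

Take the chocolate plaque from the marble slab and stand it on the empty easel to match the one already on show: picture outwards, gold-banded end at the bottom, centred and straight, its foot standing on the ledge and its back flat on the rails. Hold it lightly by the edges of its waist only, for it is brittle, and let nothing at all touch the picture. The ledge is clamped higher or lower each time and the rails are grippy, so ease it down until you feel its foot meet the ledge before you let go, and leave everything else as it stands.

Things in the scene. Friction and masses are not known exactly. Their poses are not given: they have to be found in the camera images.
- plaque: plaque to put up: dark chocolate tablet 120 x 58 x 8 mm, about 90 g, its long edges stepped in 4 mm over the middle 34 mm to a waist 50 mm wide. Lies picture up on the slab, turned any way. Origin: centre of its underside (back); x along its length to the head of the picture, y across its width, z out of the picture. Brittle: grip it by the edges of the waist, with about 5 to 15 N
- plaque_foot (a point): middle of the plaque's foot edge (the gold-banded end), on its underside, 60 mm from its origin towards -x; this short edge comes to stand on the ledge
- picture (a point): centre of the ivory picture panel (pink flower), 110 x 42 mm, raised 1.5 mm, which must not be touched; it ends 4 mm inside the edges of the waist; its face is 9.5 mm above the plaque's underside. The plaque breaks if squeezed with over 60 N (both fingers added up) or pressed on the easel with over 15 N
- slab: white marble setting slab, 180 x 180 x 15 mm, fixed on the trolley top; origin at the centre of its underside; the plaque lies on it
- easel: the empty easel, about 130 mm tall: fixed steel base plate 150 x 90 x 8 mm, leaning rails on a rear strut, a ledge clamped across the rails. Origin: centre of the base's underside; front towards -x, the rails rise towards +x. It stands left or right; the other easel carries a plaque
- easel_rest: the empty easel's two rails, 150 mm long, 41 mm over both, sloping 35 degrees from the horizontal. Origin: their lower end, midway, on the front surface where the plaque's back lies; x up the slope, y across, z square out of the rails (up and to the front). The plaque in place has its x, y, z along these. The silicone facing grips: laid on above the ledge the plaque stays there and does not slide
- rails_top (a point): upper end of the empty easel's rails, at x = 150 mm in their frame. The ledge across the rails is a rigid shelf 52 mm wide, standing 14.5 mm out from them, 6 mm thick; its upper side is clamped anywhere between 18 and 62 mm up from the rails' lower end. That height is not reported: look or feel for it
- shown_easel: the other easel, alike, already carrying a plaque: leave it alone. Origin as for the empty easel
- shown_plaque: the finished plaque on show on the other easel, violet flower, same size and axes as the first: leave it alone
- container: closed screw-top plastic container with blue lid, 88 mm across, 100 mm tall; origin at the centre of its underside; bystander
- mat_roll: mint silicone lace mat rolled stiff, 44 mm thick, 200 mm long along x; origin under its middle; bystander
- leveller: metal cake leveller frame lying flat, 316 x 150 mm, 16 mm high; origin near its middle on the trolley top, x along its long side; bystander
- egg_cup: white ceramic egg cup, 49 mm across, 62 mm tall; origin at the centre of its underside; bystander
- spoon_ring: four red plastic measuring spoons fanned out on a steel ring, about 140 mm long, 10 mm high; origin at the ring, spoons towards x; bystander
- spatula: steel spatula with wooden handle lying at the far side, 250 mm long; origin under its middle; bystander
Things that resemble listed ones, but are neither listed nor needed, are in the scene too. Leave any orange or turquoise look-alike of the plaque alone.

How it is judged:
On the way:
1. the plaque's foot touches the ledge of the empty easel while the fingers still hold the plaque (contact force between easel_ledge_c0 and plaque above 0.2 N and contact force between the fingers and plaque above 0.5 N), for 0.1 s.
At the end, for the whole second after the job is handed in: The plaque rests released and still on the empty easel: gold-banded foot end down, not more than 3.5 mm above the ledge; back within 3 mm of the rails and parallel to them within 3.4 degrees, picture outwards; centred on the rails within 10 mm and straight within 5.7 degrees (x of easel_ledge_c0 in the frame of plaque between -0.0665 and -0.06 m and y of plaque in the frame of easel_rest between -0.01 and 0.01 m and z of plaque in the frame of easel_rest between -0.003 and 0.003 m and angle between the x axis of plaque and the x axis of easel_rest, either way round below 0.1 rad and angle between the z axis of plaque and the z axis of easel_rest, either way round below 0.06 rad and angle between plaque's own z axis and vertical below 1.2 rad and linear speed of plaque below 0.01 m/s and angular speed of plaque below 0.05 rad/s); the robot touches nothing.
It fails at once if anything touches the picture panel (over 0.2 N) (contact force between plaque_c1 and anything else above 0.2 N).
It fails at once if the brittle plaque is squeezed between the fingers too hard (over 60 N in all) (contact force between the fingers and plaque above 60 N).
It fails at once if the plaque is knocked or pressed against the easel with over 15 N (contact force between plaque and easel above 15 N).
It fails at once if the plaque is held or pushed elsewhere than at its waist (the grip over 20 mm from its middle) (contact force between the fingers and plaque above 1 N and (x of the grasp point in the frame of plaque above 0.02 m or x of the grasp point in the frame of plaque below -0.02 m)).
It fails at once if the plaque on show is shifted by more than 6 mm, or a bystander by more than 15 to 20 mm (distance of shown_plaque from where it was at the start of the episode above 0.006 m or distance of any of container, mat_roll, leveller, spoon_ring, spatula from where it was at the start of the episode above 0.02 m or distance of egg_cup from where it was at the start of the episode above 0.015 m).
It also fails if it takes over 54 s, if anything falls off the work surface, if the arm or the gripper's body presses on something with over 40 N, if the wrist force passes 120 N, or if a joint passes its speed limit or range.

### The arm

A 6-joint arm with a two-finger parallel gripper is mounted at the origin on the work surface. World frame = base frame: x ahead of the robot, y to its left, z up, the work surface at z = 0. Lengths are in m, angles in rad, forces in N, time in s.
With the tool pointing down it reaches from about 0.375 to 0.975 m from the base axis. Payload 3.8 kg.
Tool frame: the origin (TCP) lies at the very end of the fingers, on their centre line; the grasp point (between the pads) lies 19 mm behind it; z points along the fingers, y is the line along which they close (so a half turn about z gives the same grasp; the last joint's range is limited). The gripper opens to 85 mm and grips with 20 to 120 N. Pads are 22 mm wide; open, the fingers measure 114 mm over their backs; the gripper's body (76 mm by 85 mm) begins 54 mm behind the grasp point. The pads swing forward as they close: fully open they stand 13 mm farther back than shut.
Start: joints at [1.104, 0.264, 1.604, -0, 1.274, -0.037], TCP at [0.281, 0.614, 0.21] pointing down, gripper open.
Joint ranges: [-2.63, 2.63], [-0.94, 2.18], [0.31, 2.57], [-1.31, 4.45], [0, 2.66], [-2.55, 2.55]. Speed limits (rad/s): [2.57, 2.57, 3.14, 3.14, 3.14, 3.14].

### API

Orientations are given as a rotation vector (axis times angle).
In Python, from workcell import bot, vision gives the robot as it stands. The module is installed in compiled form; this text tells all that it offers.
- The arm moves only by the tool play_rows, never from a script. Its argument "moves" is a list that holds one entry, the list of rows, each a list of 7 numbers: the turn, a rotation vector about the tool's x, y, z as a fraction of full scale, then the shift along the tool's x, y, z as a fraction of full scale, then the finger opening in mm, from 0 to 85.4. In form: [[[ax, ay, az, x, y, z, jaw], ...]]. A call has 1 to 5 rows; each row shifts and turns the commanded pose from where the row before left it, along the tool's axes as they then stand; what a row does not reach is not made up. Full scale, the value 1, is 0.1 m for a shift and 0.5 rad for a turn. A row lasts 1/12 s, in which the tool goes at most 41.7 mm and 7.16 degrees, less where a joint would pass 70% of its speed; a pose out of reach is approached as far as the arm can. A call with a number of a shift or a turn outside -1 to 1 is refused whole. A call with a gripper value outside its range is refused whole. The fingers move at their own pace and stop on an object; "newtons" is the grip in N (left out, the last holds). Time passes only in rows, so rows that do not move let the fingers close. It gives the time, the measured TCP pose, the force, the opening and the grip force at its end, in the units of the state.
- bot.read_state(): the state, without advancing time (a new reading comes with each control period).
- vision.read_camera(name): name is "scene" or "top" or "wrist"; returns a dict with "image" (480x640x3 uint8, red, green, blue), "depth" (480x640 float32, m along the optical axis (not along the pixel's ray), 0 where there is no reading), "K" (3x3 intrinsics, pixels), "R" (3x3) and "t" (3): a world point X has camera coordinates R X + t. Camera axes: x right, y down, z forward; pixel columns grow to the right and rows downward; lengths in m; the calibration is good to about 2 mm. A picture is of the moment at which its call begins.
- bot.finish_job(): hands the job in; it is judged then, once.
The state is a dict: "time": time; "q": joint angles; "joint_vel": joint speeds; "joint_torque": joint torques, N m; "tool_pos": TCP position; "tcp_rot": TCP orientation; "wrist_force": force on the tool from outside, world axes, zero at the start; "torque": the same for the moment, N m; "width": opening from 0.0 (shut) to 1.0 (fully open); "grip_force": force on a finger pad.
Only numpy, scipy, OpenCV 4.12 (cv2) and the standard library are available. Lean on these libraries where they do the work, as an engineer would, in place of code of your own. Each camera call takes 0.05 s, during which the arm holds its last target. There are 200 camera calls.

## Working session

There is one attempt and no reset: what is moved stays moved. The work goes in short steps, Python scripts to look and compute and a tool call to move; the robot and the scene stay as the last step left them, time stands still between calls to the robot, and variables do not carry over. Pictures are saved under pics/ and viewed, at most 10 in all, crops included, and the job is handed in when it is done.

Besides the shell and the picture viewer there is one more tool, called after "Emit:" as name([rows], argument=value, ...), one row to a line, values as JSON. play_rows: Moves the arm, as the interface text tells. Its arguments: {"type":"object","properties":{"moves":{"type":"array","items":{"type":"array","items":{"type":"array","items":{"type":"number"}}}},"newtons":{"type":"number"}},"required":["moves"]}

```bash
mkdir -p pics; cat > h.py <<'E'
import numpy as np, cv2
from workcell import bot, vision
from scipy.spatial.transform import Rotation as Ro
def save(n,im): cv2.imwrite('pics/'+n,im[:,:,::-1])
def pts(c):
    v,u=np.mgrid[0:480,0:640]; d=c['depth']; K=c['K']
    X=np.stack([(u-K[0,2])/K[0,0]*d,(v-K[1,2])/K[1,1]*d,d],-1)
    return (X-c['t'])@c['R']
def ray(c,u,v,z):
    r=c['R'].T@np.linalg.solve(c['K'],[u,v,1.]); o=-c['R'].T@c['t']
    return o+r*(z-o[2])/r[2]
E
python3 - <<'E'
from h import *
import pickle
s=bot.read_state(); print(s)
for n in('scene','top'):
    c=vision.read_camera(n); save(n+'.png',c['image']); pickle.dump(c,open(n+'.pkl','wb')); print(n,c['K'],c['R'],c['t'])
E
```

```text
{'time': 0.0, 'q': array([ 1.10409136e+00,  2.64760086e-01,  1.60539024e+00, -2.56463764e-05,
        1.27370812e+00, -3.69197943e-02]), 'joint_vel': array([0.00027963, 0.0001188 , 0.0008453 , 0.00136847, 0.00131476,
       0.00032089]), 'joint_torque': array([-5.84941481e-04, -5.15115058e+01, -3.67309105e+01,  1.19549309e-04,
        1.29284133e-02,  3.06501022e-06]), 'tool_pos': array([0.28092216, 0.61289589, 0.20884865]), 'tcp_rot': array([-0.66979373, -3.06880614,  0.00345585]), 'wrist_force': array([-0.36344269,  0.14303982, -0.52118093]), 'torque': array([-0.04294478,  0.01545766, -0.03495605]), 'grip_force': 0.0, 'width': 1.0017501115865042}
scene [[537.80729898   0.         325.6854832 ]
 [  0.         537.80729898 241.92451114]
 [  0.           0.           1.        ]] [[ 0.38329984  0.92349064 -0.01569313]
 [ 0.54034901 -0.2379898  -0.80708352]
 [-0.74906887  0.30087522 -0.59022871]] [-0.21506309 -0.19005144  1.78568399]
top [[566.13983533   0.         328.2122615 ]
 [  0.         566.13983533 236.11817908]
 [  0.           0.           1.        ]] [[-0.02044342 -0.99934719 -0.02978679]
 [-0.98435719  0.0253336  -0.17435348]
 [ 0.17499426  0.02575646 -0.9842325 ]] [0.03810392 0.52706358 1.24207497]
```

View pics/top.png

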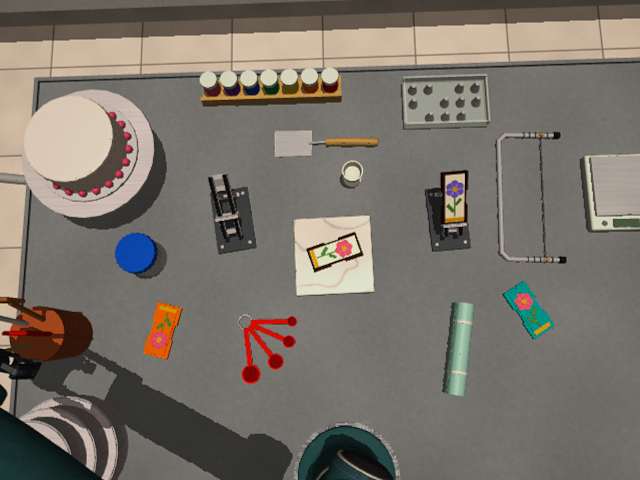

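View pics/scene.png

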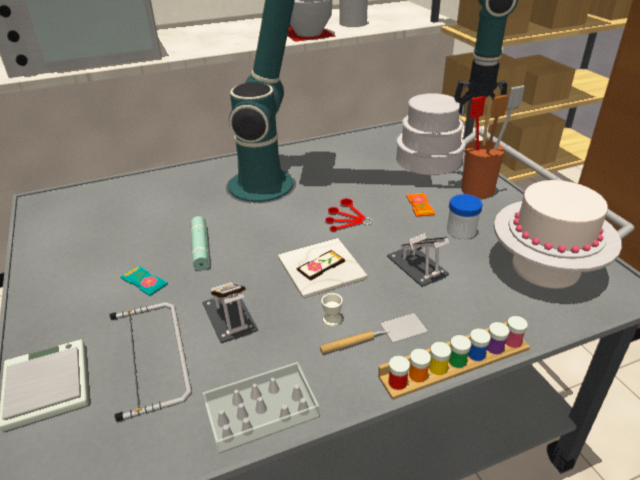

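The top view shows three plaque-like tablets: dark on the slab (335,252), orange (163,331) and turquoise (528,310). The dark one on the marble, ivory picture with a pink flower, is the one meant. The empty easel is at (232,215), and the shown one, with a violet flower, is at (452,210). I'll confirm this in an enlarged crop.

```bash
python3 - <<'E'
from h import *
import pickle
c=pickle.load(open('top.pkl','rb')); im=c['image']
a=cv2.resize(im[205:305,285:385],(400,400),interpolation=cv2.INTER_CUBIC)
b=cv2.resize(im[160:260,190:290],(400,400),interpolation=cv2.INTER_CUBIC)
save('crop.png',np.hstack([a,b]))
P=pts(c)
hsv=cv2.cvtColor(im,cv2.COLOR_RGB2HSV)
# plaque: dark pixels inside slab
roi=np.zeros((480,640),np.uint8); roi[222:290,302:368]=1
dark=((hsv[:,:,2]<90)&(roi>0)).astype(np.uint8)
cn=max(cv2.findContours(dark,cv2.RETR_EXTERNAL,cv2.CHAIN_APPROX_NONE)[0],key=cv2.contourArea)
r=cv2.minAreaRect(cn); print('rect',r)
bx=cv2.boxPoints(r); W=np.array([ray(c,u,v,.022) for u,v in bx]); print(W, W.mean(0), [np.linalg.norm(W[i]-W[i-1]) for i in range(4)])
gold=((hsv[:,:,0]>12)&(hsv[:,:,0]<32)&(hsv[:,:,1]>150)&(hsv[:,:,2]>120)&(roi>0))
v,u=np.nonzero(gold); print('gold',u.mean(),v.mean(),len(u),ray(c,u.mean(),v.mean(),.023))
print('slab z',np.median(P[225:230,310:360,2]),'plaque z',np.median(P[240:262,325:345,2]))
np.set_printoptions(precision=3,suppress=True)
E
```

```text
rect ((334.30303955078125, 251.56871032714844), (24.72487449645996, 51.36009979248047), 70.76932525634766)
[[ 0.50478595  0.0786452   0.022     ]
 [ 0.54168989 -0.03462595  0.022     ]
 [ 0.48652759 -0.05180182  0.022     ]
 [ 0.45005381  0.06064752  0.022     ]] [0.49576431 0.01321624 0.022     ] [np.float64(0.057615302929662035), np.float64(0.11913124689931291), np.float64(0.057774472892883844), np.float64(0.11821670853761741)]
gold 319.7303370786517 256.07865168539325 89 [0.4858116  0.04707941 0.023     ]
slab z 0.016896764477072092 plaque z 0.02598387358188721
```

View pics/crop.png

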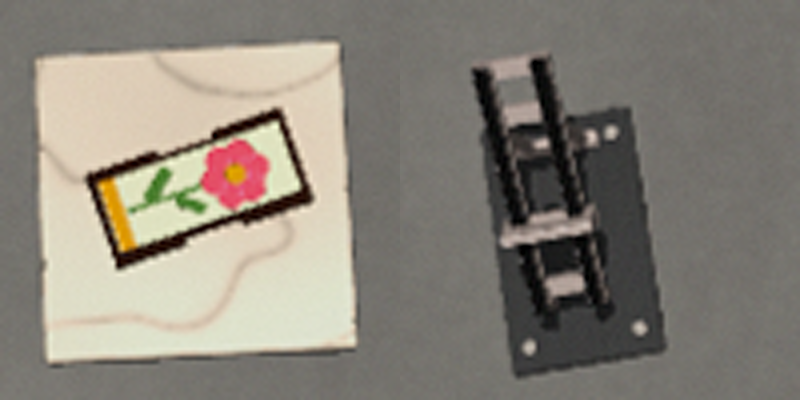

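The crop confirms it: the gold band is at the plaque's left end, crop (118,215), so the foot points towards world +y. The empty easel's ledge runs across crop (548,230), about midway up the rails. Next I'll measure the easel from depth and base corners.

```bash
python3 - <<'E'
from h import *
import pickle
np.set_printoptions(precision=4,suppress=True)
c=pickle.load(open('top.pkl','rb')); im=c['image']; P=pts(c)
cor=[(485,130),(630,108),(665,348),(515,375)]
B=np.array([ray(c,190+(x-400)/4-.4,160+y/4-.4,.008) for x,y in cor]); print(B,B.mean(0))
d=(B[0]+B[1]-B[2]-B[3]); psi=np.arctan2(d[1],d[0]); e=B[0]+B[3]-B[1]-B[2]; print('psi',np.degrees(psi),np.degrees(np.arctan2(e[1],e[0]))-90)
# depth pts in easel frame
o=B.mean(0); ex=np.array([np.cos(psi),np.sin(psi)]); 
Q=P[165:255,200:260].reshape(-1,3); V=im[165:255,200:260].max(2).reshape(-1); 
xy=(Q[:,:2]-o[:2])@np.array([ex,[-ex[1],ex[0]]]).T
E=np.c_[xy,Q[:,2]-.0017]
m=(E[:,2]>.02)&(abs(E[:,1])<.04)&(abs(E[:,0])<.12)
F=E[m]; dark=V[m]<60
# fit line z vs x on dark raised points
G=F[dark]; 
for _ in range(5):
    p=np.polyfit(G[:,0],G[:,2],1); r=G[:,2]-np.polyval(p,G[:,0]); G=G[abs(r)<max(.004,1.5*r.std())]
print('slope',np.degrees(np.arctan(p[0])),p,len(G),r.std(),'x',G[:,0].min(),G[:,0].max(),'y fit',np.polyfit(G[:,0],G[:,1],1), G[:,1].min(),G[:,1].max())
res=F[:,2]-np.polyval(p,F[:,0])
L=F[(res>.006)]; print('ledge',len(L)); print(L[np.argsort(L[:,0])])
w=bot.read_state()['time'];print(w)
E
```

```text
[[0.649  0.3058 0.008 ]
 [0.6601 0.2187 0.008 ]
 [0.5141 0.1974 0.008 ]
 [0.5003 0.2857 0.008 ]] [0.5809 0.2519 0.008 ]
psi 7.996371442269515 8.08603960768069
slope 35.11332317887663 [0.7032 0.0806] 389 0.002073451906487061 x -0.05079091120647497 0.07353230021259442 y fit [-0.0073  0.0014] -0.019494726453437694 0.02303468205966632
ledge 105
[[-0.0445  0.0166  0.0564]
 [-0.0434 -0.0182  0.0571]
 [-0.0177  0.0063  0.0886]
 [-0.0177  0.0162  0.0743]
 [-0.0176 -0.0052  0.0897]
 [-0.0176  0.02    0.0878]
 [-0.0175  0.022   0.0889]
 [-0.0174  0.0182  0.0855]
 [-0.0174  0.0104  0.0902]
 [-0.0172  0.0048  0.0849]
 [-0.0172 -0.003   0.0894]
 [-0.0168 -0.0065  0.0847]
 [-0.0167 -0.0162  0.0875]
 [-0.0167  0.0129  0.0887]
 [-0.0166 -0.02    0.0843]
 [-0.0165 -0.0005  0.0883]
 [-0.0165 -0.018   0.0851]
 [-0.0162  0.0268  0.0869]
 [-0.0162  0.0249  0.0851]
 [-0.0161  0.0075  0.0927]
 [-0.0161  0.0095  0.0834]
 [-0.0161  0.0017  0.0879]
 [-0.016   0.0037  0.0894]
 [-0.0159 -0.0137  0.0858]
 [-0.0158  0.0115  0.0945]
 [-0.0158 -0.0097  0.0885]
 [-0.0158 -0.0252  0.0871]
 [-0.0158  0.0193  0.0896]
 
[... 1382 characters left out ...]
099 -0.0054  0.0858]
 [-0.0098  0.0199  0.0837]
 [-0.0096 -0.0188  0.0848]
 [-0.0095 -0.0167  0.0857]
 [-0.0094  0.0066  0.0823]
 [-0.0094  0.0222  0.0836]
 [-0.0094  0.0086  0.0836]
 [-0.0093  0.0241  0.0847]
 [-0.0093  0.0106  0.0846]
 [-0.0088 -0.0007  0.0845]
 [-0.0086  0.015   0.0849]
 [-0.0083  0.0133  0.0821]
 [-0.0082 -0.0256  0.0837]
 [-0.0081  0.0192  0.0862]
 [-0.0081  0.0037  0.0845]
 [-0.0077  0.002   0.0816]
 [-0.0076 -0.0096  0.0828]
 [-0.0075  0.0178  0.0819]
 [-0.007   0.0064  0.0817]
 [-0.003  -0.0199  0.0857]
 [-0.003  -0.0179  0.087 ]
 [ 0.0077 -0.0138  0.0937]
 [ 0.0136  0.0117  0.0969]
 [ 0.0299  0.016   0.1085]
 [ 0.0488 -0.0138  0.1219]
 [ 0.0566  0.0149  0.1277]]
0.1
```

```bash
cat >> h.py <<'E'
np.set_printoptions(precision=4,suppress=True)
def frame(xa,za):
    x=np.array(xa,float); x/=np.linalg.norm(x); z=np.array(za,float); z/=np.linalg.norm(z)
    return np.c_[x,np.cross(z,x),z]
def delta(R,p):
    """turn (tool axes, full-scale units), shift in present axes and in target axes (units 0.1 m)"""
    s=bot.read_state(); T=Ro.from_rotvec(s['tcp_rot']).as_matrix(); d=p-s['tool_pos']
    print('t',s['time'],'pos',s['tool_pos'],'F',s['wrist_force'],'w',s['width']*85.4,'grip',s['grip_force'])
    print('turn',Ro.from_matrix(T.T@R).as_rotvec()/.5,'shift now',T.T@d/.1,'shift target axes',R.T@d/.1)
def yaw(a): a=np.radians(a); return np.array([np.cos(a),np.sin(a),0])
PL=np.array([.4958,.0132,.015]); RG=frame(yaw(108),[0,0,-1])
E
python3 -c "
from h import *
delta(RG,PL+[0,0,.135])"
```

```text
t 0.1 pos [0.2809 0.613  0.209 ] F [0.382  0.0816 0.0232] w 85.17231407531737 grip 0.0
turn [-0.0039  0.0016  1.6537] shift now [-4.4523 -4.5558  0.5989] shift target axes [-6.3681  0.19    0.5899]
```

Emit:
play_rows([
  [[0,0,0,-0.278,-0.285,0.037,85],[0,0,0,-0.278,-0.285,0.037,85],[0,0,0,-0.278,-0.285,0.037,85],[0,0,0,-0.278,-0.285,0.037,85],[0,0,0,-0.278,-0.285,0.037,85]],
], newtons=20)

```text
time: 0.52
tool_pos: [0.3481, 0.4242, 0.1908]
tcp_rot: [-0.669, -3.069, 0.002]
wrist_force: [1.1, -0.2, -0.7]
width: 0.994
grip_force: 0.0
```

Emit:
play_rows([
  [[0,0,0,-0.278,-0.285,0.037,85],[0,0,0,-0.278,-0.285,0.037,85],[0,0,0,-0.278,-0.285,0.037,85],[0,0,0,-0.278,-0.285,0.037,85],[0,0,0,-0.278,-0.285,0.037,85]],
])

```text
time: 0.93
tool_pos: [0.4151, 0.2367, 0.1727]
tcp_rot: [-0.669, -3.069, 0.0]
wrist_force: [0.4, 0.1, 1.0]
width: 0.995
grip_force: 0.0
```

Emit:
play_rows([
  [[0,0,0,-0.278,-0.285,0.037,85],[0,0,0,-0.278,-0.285,0.037,85],[0,0,0,-0.278,-0.285,0.037,85],[0,0,0,-0.278,-0.285,0.037,85],[0,0,0.236,0,0,0,85]],
])

```text
time: 1.35
tool_pos: [0.4699, 0.0825, 0.1575]
tcp_rot: [0.856, 3.022, -0.005]
wrist_force: [-0.8, 0.7, -0.5]
width: 0.998
grip_force: 0.0
```

Emit:
play_rows([
  [[0,0,0.236,0,0,0,85],[0,0,0.236,0,0,0,85],[0,0,0.236,0,0,0,85],[0,0,0.236,0,0,0,85],[0,0,0.236,0,0,0,85]],
])

```text
time: 1.77
tool_pos: [0.4684, 0.0885, 0.1579]
tcp_rot: [-1.7, -2.641, 0.001]
wrist_force: [0.7, 0.3, -0.6]
width: 0.997
grip_force: 0.0
```

```bash
python3 -c "
from h import *
delta(RG,PL+[0,0,.135])"
```

```text
t 1.7667 pos [0.4684 0.0885 0.1579] F [ 0.7073  0.264  -0.5867] w 85.14017826465337 grip 0.0
turn [-0.0019 -0.0004  0.2253] shift now [-0.7987 -0.0616  0.0788] shift target axes [-0.8006  0.0285  0.0789]
```

Emit:
play_rows([
  [[0,0,0.225,0,0,0,85],[0,0,0,-0.4,0.014,0.04,85],[0,0,0,-0.4,0.014,0.04,85],[0,0,0,0,0,0,85],[0,0,0,0,0,0,85]],
])

```text
time: 2.18
tool_pos: [0.4965, 0.0122, 0.1497]
tcp_rot: [-1.842, -2.543, 0.001]
wrist_force: [0.4, -0.5, -0.6]
width: 0.992
grip_force: 0.0
```

```bash
python3 - <<'E'
from h import *
delta(RG,PL+[0,0,.135])
c=vision.read_camera('wrist'); im=c['image']; save('w1.png',im)
print(c['K'],c['R'],c['t'])
for p in ([0,0,.008],[0.0185,-.057,.008],[-.0185,.057,.008]):
    X=c['K']@(c['R']@(PL+p)+c['t']); print(X[:2]/X[2])
E
```

```text
t 2.1833 pos [0.4965 0.0122 0.1497] F [ 0.415  -0.482  -0.5861] w 84.73059471474164 grip 0.0
turn [-0.0026 -0.0011  0.0055] shift now [ 0.0119 -0.0035 -0.0026] shift target axes [ 0.0119 -0.0035 -0.0026]
[[405.0488   0.     316.8867]
 [  0.     405.0488 244.6644]
 [  0.       0.       1.    ]] [[ 0.9507  0.31   -0.001 ]
 [ 0.2938 -0.9001  0.3217]
 [ 0.0988 -0.3062 -0.9468]] [-0.4762 -0.1568  0.2782]
[315.8908 223.7463]
[315.8479 296.6843]
[315.9395 140.8368]
```

View pics/w1.png

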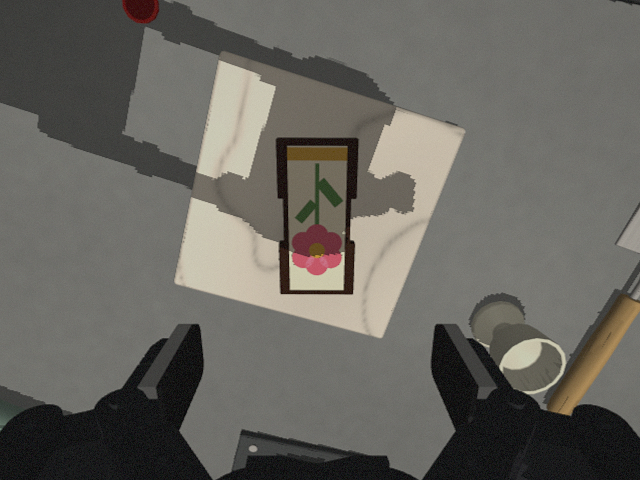

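The wrist view shows the plaque straight, about 317 px across the middle and 139–294 px along, with the gold band at the top (y 152). That is about 2 mm towards the foot from my estimate. I'll descend with that correction.

Emit:
play_rows([
  [[0,0,0,0.015,0,0.28,70],[0,0,0,0.015,0,0.28,70],[0,0,0,0,0,0.28,70],[0,0,0,0,0,0.28,70],[0,0,0,0,0,0.06,70]],
])

```text
time: 2.65
tool_pos: [0.4908, 0.0179, 0.0278]
tcp_rot: [-1.832, -2.543, 0.007]
wrist_force: [-1.4, 0.5, -0.1]
width: 0.819
grip_force: 0.0
```

Emit:
play_rows([
  [[0,0,0,0,0,0.04,70],[0,0,0,0,0,0.03,70],[0,0,0,0,0,0,70],[0,0,0,0,0,0,70],[0,0,0,0,0,0,70]],
])

```text
time: 3.07
tool_pos: [0.4973, 0.0166, 0.027]
tcp_rot: [1.837, 2.545, 0.003]
wrist_force: [-0.1, -0.0, 0.9]
width: 0.818
grip_force: 0.0
```

```bash
python3 - <<'E'
from h import *
delta(RG,PL+[0,0,.002])
c=vision.read_camera('wrist'); im=c['image']; save('w2.png',im)
E
```

```text
t 3.0667 pos [0.4973 0.0166 0.027 ] F [-0.0613 -0.0347  0.9165] w 69.85796204318308 grip 0.0
turn [0.0059 0.002  0.0128] shift now [-0.0274 -0.0251  0.1004] shift target axes [-0.0276 -0.0246  0.1004]
```

View pics/w2.png

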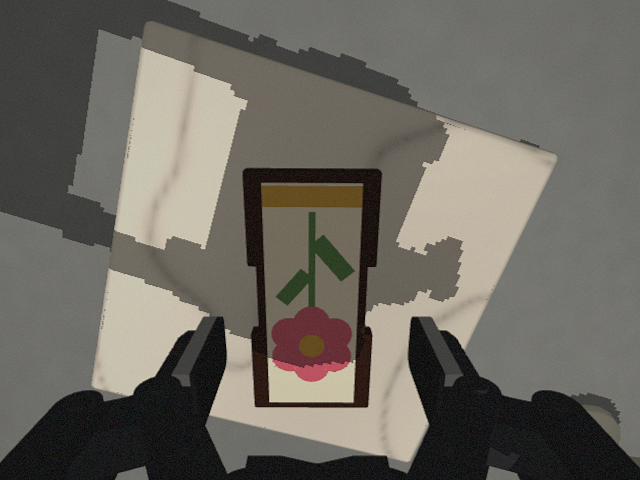

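Here the plaque lies between the open fingers: waist at rows 266–327, fingertips at columns 213 and 423 from row 317. I'll project the TCP to check the alignment.

```bash
python3 - <<'E'
from h import *
c=vision.read_camera('wrist'); s=bot.read_state(); T=Ro.from_rotvec(s['tcp_rot']).as_matrix()
def pj(X): x=c['K']@(c['R']@X+c['t']); return x[:2]/x[2]
print(s['tool_pos'],s['q'],s['wrist_force'])
for x in (-.011,0,.011):
  for y in (-.035,.035):
    for z in (0,-.006,-.019): print(x,y,z,pj(s['tool_pos']+T@[x,y,z]))
# plaque outline via rays (top z=.023) -> tool frame
for n,(u,v) in dict(footL=(244,169),footR=(381,169),headL=(255,406),headR=(369,406),stepLf=(248,266),stepRf=(376,266),stepLh=(254,327),stepRh=(370,327)).items():
    X=ray(c,u,v,.023); print(n,X,T.T@(X-s['tool_pos']))
E
```

```text
[0.4968 0.0165 0.0266] [-0.0169  0.1222  2.1457  0.      0.8714 -0.3374] [-0.0889  0.3199  0.0482]
-0.011 -0.035 0 [238.8113 324.7719]
-0.011 -0.035 -0.006 [236.3547 331.6592]
-0.011 -0.035 -0.019 [230.4607 348.1837]
-0.011 0.035 0 [391.6565 324.493 ]
-0.011 0.035 -0.006 [394.0275 331.3711]
-0.011 0.035 -0.019 [399.7162 347.8736]
0 -0.035 0 [237.2489 303.1533]
0 -0.035 -0.006 [234.6926 309.4826]
0 -0.035 -0.019 [228.5464 324.7001]
0 0.035 0 [393.073  302.8701]
0 0.035 -0.006 [395.5373 309.1899]
0 0.035 -0.019 [401.4623 324.3846]
0.011 -0.035 0 [235.6245 280.6753]
0.011 -0.035 -0.006 [232.9623 286.3954]
0.011 -0.035 -0.019 [226.5474 300.1783]
0.011 0.035 0 [394.5457 280.3876]
0.011 0.035 -0.006 [397.1091 286.0979]
0.011 0.035 -0.019 [403.2856 299.8572]
footL [0.4506 0.0637 0.023 ] [ 0.0593 -0.029   0.0035]
footR [0.504  0.0813 0.023 ] [0.0592 0.0272 0.0036]
headL [ 0.4866 -0.0497  0.023 ] [-0.0596 -0.0306  0.0036]
headR [ 0.5413 -0.0317  0.023 ] [-0.0598  0.027   0.0037]
stepLf [0.4633 0.0228 0.023 ] [ 0.0165 -0.0298  0.0035]
stepRf [0.5174 0.0406 0.023 ] [0.0164 0.0271 0.0037]
stepLh [ 0.4741 -0.0061  0.023 ] [-0.0143 -0.0287  0.0036]
stepRh [0.5258 0.0109 0.023 ] [-0.0144  0.0257  0.0037]
```

```bash
python3 - <<'E'
from h import *
c=vision.read_camera('wrist'); s=bot.read_state(); T=Ro.from_rotvec(s['tcp_rot']).as_matrix()
Q=(pts(c)-s['tool_pos'])@T
for u,v in [(205,320),(213,320),(221,320),(213,325),(222,330),(222,350),(220,370),(190,370),(180,380),(415,322),(425,322),(415,360),(445,375)]: print(u,v,c['depth'][v,u],Q[v,u])
E
```

```text
205 320 0.14457884 [ 0.0114 -0.0392 -0.0356]
213 320 0.14410846 [ 0.0117 -0.0362 -0.036 ]
221 320 0.14814739 [ 0.0097 -0.0343 -0.0324]
213 325 0.14132282 [ 0.0114 -0.0355 -0.039 ]
222 330 0.1493844 [ 0.0056 -0.0342 -0.0325]
222 350 0.14758866 [-0.0004 -0.0338 -0.0364]
220 370 0.14622046 [-0.0065 -0.0342 -0.0399]
190 370 0.118106686 [ 0.0108 -0.0363 -0.0638]
180 380 0.11601368 [ 0.0094 -0.0385 -0.0664]
415 322 0.14362736 [ 0.0111  0.0356 -0.0367]
425 322 0.14380626 [ 0.011   0.0392 -0.0366]
415 360 0.14371547 [-0.0017  0.0356 -0.041 ]
445 375 0.11576148 [ 0.0108  0.0374 -0.0663]
```

```bash
python3 - <<'E'
from h import *
c=vision.read_camera('wrist'); s=bot.read_state(); T=Ro.from_rotvec(s['tcp_rot']).as_matrix()
P=pts(c); Q=(P-s['tool_pos'])@T
for u,v in [(312,230),(312,350),(150,250),(180,400),(450,180)]: print(u,v,P[v,u],Q[v,u])
print('cam in tool',T.T@(-c['R'].T@c['t']-s['tool_pos']), (c['R']@T))
m=(Q[:,:,2]<-.015)&(c['depth']>0)&(Q[:,:,2]>-.06); v,u=np.nonzero(m&(np.mgrid[0:480,0:640][1]<320)); q=Q[v,u]; 
for a in range(-60,-14,5): k=(q[:,2]*1e3>=a)&(q[:,2]*1e3<a+5); print(a,k.sum(), q[k].min(0) if k.any() else '',q[k].max(0) if k.any() else '')
E
```

```text
312 230 [0.4846 0.0478 0.0235] [ 0.0334 -0.0013  0.0026]
312 350 [ 0.5027 -0.0077  0.0254] [-0.0249 -0.0016  0.0007]
150 250 [0.4176 0.0126 0.0141] [ 0.0212 -0.076   0.0119]
180 400 [0.4598 0.0176 0.1047] [ 0.0126 -0.0343 -0.0786]
450 180 [0.5349 0.0855 0.0154] [0.0534 0.0584 0.0108]
cam in tool [ 0.0835  0.0008 -0.1638] [[-0.0017  1.     -0.0007]
 [-0.9466 -0.0018 -0.3224]
 [-0.3224  0.0001  0.9466]]
-60 658 [-0.0108 -0.0482 -0.06  ] [ 0.0123 -0.0339 -0.055 ]
-55 594 [-0.0109 -0.0484 -0.055 ] [ 0.0125 -0.0339 -0.05  ]
-50 538 [-0.0113 -0.0484 -0.05  ] [ 0.0124 -0.034  -0.045 ]
-45 460 [-0.0102 -0.0481 -0.045 ] [ 0.0122 -0.0339 -0.04  ]
-40 423 [-0.0109 -0.0477 -0.04  ] [ 0.0122 -0.0341 -0.035 ]
-35 248 [-0.0109 -0.046  -0.035 ] [ 0.0119 -0.034  -0.03  ]
-30 33 [-0.0084 -0.0347 -0.03  ] [ 0.0077 -0.0343 -0.0281]
-25 0  
-20 0  
-15 0
```

Emit:
play_rows([
  [[0,0,0,0,-0.012,0.07,66],[0,0,0,0,0,0.07,66],[0,0,0,0,0,0.07,66],[0,0,0,0,0,0,66],[0,0,0,0,0,0,66]],
])

```text
time: 3.68
tool_pos: [0.4934, 0.0162, 0.0032]
tcp_rot: [-1.837, -2.546, 0.002]
wrist_force: [0.6, 0.7, -0.4]
width: 0.775
grip_force: 0.0
```

```bash
cat > tip.py <<'E'
from h import *
c=vision.read_camera('wrist'); s=bot.read_state(); T=Ro.from_rotvec(s['tcp_rot']).as_matrix()
P=pts(c); Q=(P-s['tool_pos'])@T
delta(RG,PL)
u=np.mgrid[0:480,0:640][1]
for sd,mm in (('L',u<320),('R',u>=320)):
    m=mm&(c['depth']>0)&(P[:,:,2]>.028)&(abs(Q[:,:,1])<.06)&(abs(Q[:,:,1])>.022)&(c['depth']<.2)&(abs(Q[:,:,0])<.013)
    q=Q[m]; print(sd,len(q),'tip z tool',np.percentile(q[:,2],99.5),'world',s['tool_pos'][2]-np.percentile(q[:,2],99.5),'inner |y|',np.percentile(abs(q[:,1]),2),'x',np.percentile(q[:,0],[2,98]))
save('tip.png',c['image'])
E
python3 tip.py
```

```text
t 3.7333 pos [0.494  0.0161 0.0037] F [-0.0104 -1.0216 -0.524 ] w 66.01103501558977 grip 0.0
turn [-0.0025 -0.0009  0.0126] shift now [-0.0333  0.0073 -0.1128] shift target axes [-0.0333  0.0076 -0.1128]
L 12939 tip z tool -0.02962664297391516 world 0.03335113937900961 inner |y| 0.0328685718091238 x [-0.0078  0.0129]
R 13393 tip z tool -0.029434999610258732 world 0.03315949601535319 inner |y| 0.032555575242031044 x [-0.0079  0.0129]
```

Emit:
play_rows([
  [[0,0,0,0,0,0.05,62],[0,0,0,0,0,0.05,62],[0,0,0,0,0,0.0,62],[0,0,0,0,0,0,62],[0,0,0,0,0,0,62]],
])

```text
time: 4.15
tool_pos: [0.4945, 0.0162, -0.0057]
tcp_rot: [-1.838, -2.547, 0.0]
wrist_force: [-0.4, -0.3, 0.0]
width: 0.728
grip_force: 0.0
```

```bash
sed -i 's/>.028/>.019/' tip.py; python3 tip.py
```

```text
t 4.2 pos [ 0.4947  0.0161 -0.0055] F [ 0.0288 -0.2572 -1.0588] w 62.56027647086818 grip 0.0
turn [0.0003 0.0001 0.0126] shift now [-0.0313  0.0013 -0.2054] shift target axes [-0.0313  0.0014 -0.2054]
L 14205 tip z tool -0.027677174582573776 world 0.022139710240206594 inner |y| 0.023810920455134273 x [-0.0085  0.0129]
R 14326 tip z tool -0.027591402889911756 world 0.022053938547544574 inner |y| 0.023867745203594717 x [-0.0086  0.0128]
```

View pics/tip.png

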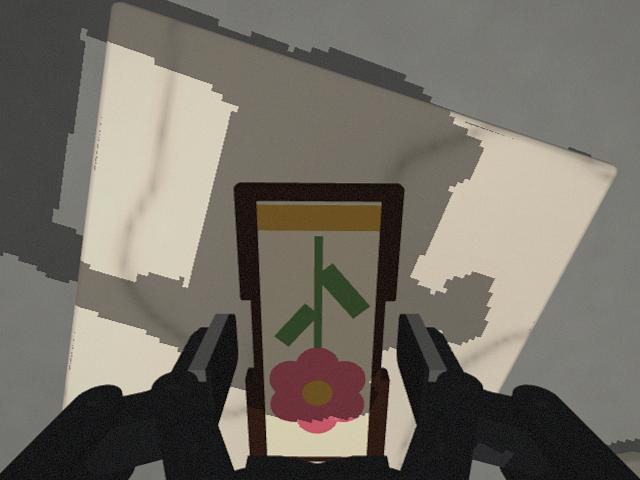

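Emit:
play_rows([
  [[0,0,0,0,0,0.005,56],[0,0,0,0,0,0,54],[0,0,0,0,0,0,53],[0,0,0,0,0,0,53],[0,0,0,0,0,0,53]],
])

```text
time: 4.62
tool_pos: [0.4946, 0.0162, -0.006]
tcp_rot: [1.838, 2.547, 0.0]
wrist_force: [0.7, -0.2, -0.3]
width: 0.615
grip_force: 0.0
```

```bash
python3 tip.py
```

```text
t 4.6667 pos [ 0.4946  0.0161 -0.0061] F [ 0.2996 -0.3488 -0.027 ] w 52.780136883128144 grip 0.0
turn [0.0002 0.0001 0.0126] shift now [-0.0315  0.002  -0.2106] shift target axes [-0.0314  0.0022 -0.2106]
L 15484 tip z tool -0.027735099382494303 world 0.021676459408976532 inner |y| 0.023900002367777673 x [-0.0085  0.0129]
R 15707 tip z tool -0.027738498517063306 world 0.021679858543545535 inner |y| 0.023980520393378793 x [-0.0088  0.0128]
```

```bash
sed -i 's/>.022)/>.0275)/;s/>.019/>.0172/' tip.py; python3 tip.py | tail -2; python3 - <<'E'
from h import *
im=cv2.imread('pics/tip.png')[:,:,::-1]
save('tipc.png',cv2.resize(im[230:480,140:500],(792,550)))
E
```

```text
L 13016 tip z tool -0.03113360964647411 world 0.025088472976863667 inner |y| 0.027958599375642355 x [-0.0077  0.0129]
R 13404 tip z tool -0.031142029849437678 world 0.025096893179827235 inner |y| 0.028127013966417695 x [-0.0079  0.0128]
```

View pics/tipc.png

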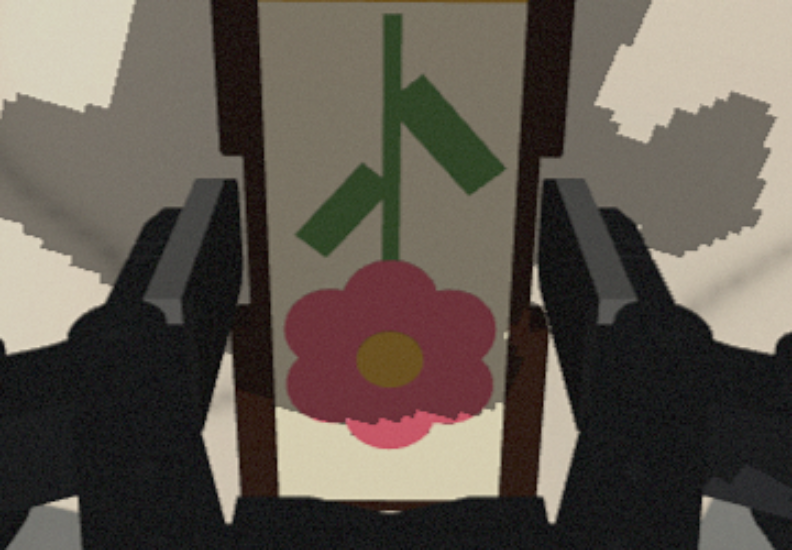

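The crop shows the pads level with the waist (crop rows 180–300), but their tips seem near the plaque's top face. They need to go lower, so I'll open a little and feel down to the slab in small steps.

Emit:
play_rows([
  [[0,0,0,0,0,0,60],[0,0,0,0,0,0,60],[0,0,0,0,0,0.03,60],[0,0,0,0,0,0,60],[0,0,0,0,0,0,60]],
])

```text
time: 5.13
tool_pos: [0.4942, 0.0162, -0.0094]
tcp_rot: [-1.838, -2.547, 0.001]
wrist_force: [0.2, -0.1, -0.3]
width: 0.701
grip_force: 0.0
```

```bash
python3 tip.py
```

```text
t 5.1833 pos [ 0.4944  0.0161 -0.0093] F [-0.0368 -0.0041  0.3723] w 60.0203788804371 grip 0.0
turn [-0.0008 -0.0003  0.0126] shift now [-0.0323  0.0041 -0.2432] shift target axes [-0.0323  0.0044 -0.2432]
L 14009 tip z tool -0.02915718447172169 world 0.01983745152902482 inner |y| 0.02955461182312834 x [-0.0079  0.0129]
R 14102 tip z tool -0.02919865514816914 world 0.01987892220547227 inner |y| 0.030052351384076477 x [-0.0082  0.0128]
```

Emit:
play_rows([
  [[0,0,0,0,0,0.02,60],[0,0,0,0,0,0,60],[0,0,0,0,0,0,60]],
])

```text
time: 5.43
tool_pos: [0.4947, 0.0161, -0.0111]
tcp_rot: [1.839, 2.547, 0.0]
wrist_force: [-0.4, -0.6, 0.1]
width: 0.699
grip_force: 0.0
```

```bash
python3 tip.py; python3 - <<'E'
from h import *
c=vision.read_camera('wrist'); s=bot.read_state(); T=Ro.from_rotvec(s['tcp_rot']).as_matrix()
P=pts(c); Q=(P-s['tool_pos'])@T
q=Q[(abs(Q[:,:,0])<.009)&(abs(Q[:,:,1])>.028)&(abs(Q[:,:,1])<.05)&(c['depth']<.2)]
zw=s['tool_pos'][2]-q[:,2]
print(np.histogram(zw,np.arange(.010,.06,.002)))
E
```

```text
t 5.4833 pos [ 0.4947  0.0162 -0.0111] F [ 0.363  -0.5053 -0.6521] w 60.09516732035016 grip 0.03537377924658358
turn [0.0002 0.0001 0.0128] shift now [-0.0316  0.0014 -0.2612] shift target axes [-0.0316  0.0016 -0.2612]
L 14173 tip z tool -0.030089158819257725 world 0.018973654460382645 inner |y| 0.029439944984403943 x [-0.0079  0.0129]
R 14074 tip z tool -0.030301067413816923 world 0.019185563054941842 inner |y| 0.03018076726591781 x [-0.0082  0.0128]
(array([   0,  126, 1256,  113,   89,  131,  164,  177,  209,  198,  216,
        224,  235,  239,  256,  267,  264,  295,  250,  186,  322,  497,
         91,  104]), array([0.01 , 0.012, 0.014, 0.016, 0.018, 0.02 , 0.022, 0.024, 0.026,
       0.028, 0.03 , 0.032, 0.034, 0.036, 0.038, 0.04 , 0.042, 0.044,
       0.046, 0.048, 0.05 , 0.052, 0.054, 0.056, 0.058]))
```

Emit:
play_rows([
  [[0,0,0,0,0,0,56],[0,0,0,0,0,0,54],[0,0,0,0,0,0,53],[0,0,0,0,0,0,53]],
])

```text
time: 5.87
tool_pos: [0.4954, 0.016, -0.0097]
tcp_rot: [1.838, 2.547, 0.001]
wrist_force: [-2.0, -0.7, 9.6]
width: 0.621
grip_force: 5.0
```

```bash
python3 - <<'E'
from h import *
c=vision.read_camera('wrist'); s=bot.read_state(); T=Ro.from_rotvec(s['tcp_rot']).as_matrix()
print(s['tool_pos'],s['wrist_force'],s['width']*85.4)
P=pts(c); Q=(P-s['tool_pos'])@T
for v in (-1,1):
  q=Q[(abs(Q[:,:,0]-.002)<.009)&(v*Q[:,:,1]>.0255)&(v*Q[:,:,1]<.031)&(c['depth']<.2)]
  zw=s['tool_pos'][2]-q[:,2]
  print(np.histogram(zw,np.arange(.010,.04,.002))[0])
save('tipd.png',cv2.resize(c['image'][230:480,140:500],(792,550)))
E
```

```text
[ 0.4954  0.016  -0.0097] [-3.9401 -0.3092 10.167 ] 53.180685667253776
[ 0  3 37 21 38 48 43 50 50 59 62 58 51 65]
[  0   8 113  36  47  48  51  50  51  61  55  65  67  67]
```

View pics/tipd.png

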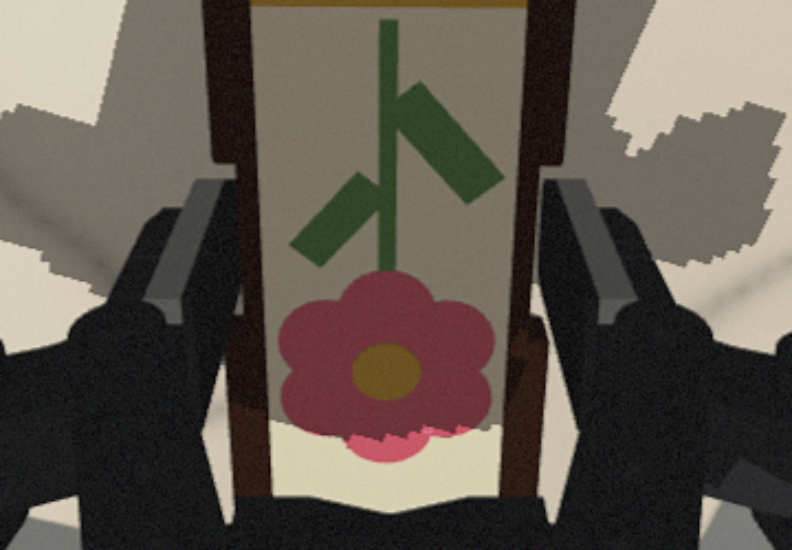

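The tips have met the slab (10 N upwards), so the reach is now known. I'll raise 3 mm, then close on the waist.

Emit:
play_rows([
  [[0,0,0,0,0,-0.03,53],[0,0,0,0,0,0,53],[0,0,0,0,0,0,51],[0,0,0,0,0,0,50],[0,0,0,0,0,0,50]],
], newtons=20)

```text
time: 6.33
tool_pos: [0.4946, 0.0162, -0.0082]
tcp_rot: [-1.839, -2.547, -0.0]
wrist_force: [0.8, -0.1, 1.5]
width: 0.584
grip_force: 1.2
```

```bash
python3 - <<'E'
from h import *
s=bot.read_state();print(s['tool_pos'],s['wrist_force'],s['width']*85.4,s['grip_force'])
E
```

```text
[ 0.4946  0.0162 -0.0082] [ 0.7778 -0.0511  1.4637] 49.89778717574975 1.193246003240347
```

Emit:
play_rows([
  [[0,0,0,0,0,-0.006,49],[0,0,0,0,0,0,48],[0,0,0,0,0,0,47],[0,0,0,0,0,0,47],[0,0,0,0,0,0,47]],
], newtons=20)

```text
time: 6.75
tool_pos: [0.4942, 0.0161, -0.0078]
tcp_rot: [-1.838, -2.547, 0.001]
wrist_force: [0.6, 0.8, -1.3]
width: 0.581
grip_force: 21.7
```

```bash
python3 - <<'E'
from h import *
s=bot.read_state();print(s['tool_pos'],s['wrist_force'],s['width']*85.4,s['grip_force'])
E
```

```text
[ 0.4942  0.0161 -0.0078] [ 0.5847  0.7804 -1.3177] 49.57800742829206 21.747045814990997
```

Gripped at 49.6 mm and 21.7 N. Lifting, then measuring the plaque in the hand.

Emit:
play_rows([
  [[0,0,0,0,0,-0.05,47],[0,0,0,0,0,-0.2,47],[0,0,0,0,0,-0.3,47],[0,0,0,0,0,-0.4,47],[0,0,0,0,0,-0.4,47]],
])

```text
time: 7.17
tool_pos: [0.4931, 0.0161, 0.1281]
tcp_rot: [-1.837, -2.545, 0.003]
wrist_force: [0.8, -0.5, -1.6]
width: 0.578
grip_force: 21.7
```

Emit:
play_rows([
  [[0,0,0,0,0,-0.4,47],[0,0,0,0,0,-0.4,47],[0,0,0,0,0,0,47],[0,0,0,0,0,0,47]],
])

```text
time: 7.5
tool_pos: [0.4971, 0.0161, 0.2116]
tcp_rot: [1.835, 2.542, 0.007]
wrist_force: [0.1, -0.6, -1.8]
width: 0.576
grip_force: 21.7
```

```bash
python3 - <<'E'
from h import *
c=vision.read_camera('wrist'); s=bot.read_state(); T=Ro.from_rotvec(s['tcp_rot']).as_matrix()
print(s['tool_pos'],s['wrist_force'],s['width']*85.4,s['grip_force'])
P=pts(c); Q=(P-s['tool_pos'])@T; hsv=cv2.cvtColor(c['image'],cv2.COLOR_RGB2HSV)
m=(c['depth']>.09)&(abs(Q[:,:,1])<.021)&(Q[:,:,0]>.0)&(Q[:,:,0]<.053)&(Q[:,:,2]<-.01)&(Q[:,:,2]>-.06)
q=Q[m]; A=np.c_[q[:,:2],np.ones(len(q))]; f=np.linalg.lstsq(A,q[:,2],rcond=None)[0]; print('face plane z=ax+by+c',f,len(q),(A@f-q[:,2]).std())
# foot edge corners
m=(abs(Q[:,:,1])<.04)&(Q[:,:,0]>.02)&(Q[:,:,0]<.075)&(Q[:,:,2]<-.01)&(Q[:,:,2]>-.06)
q=Q[m]; print('foot x',np.percentile(q[:,0],[99,99.8]),'y',np.percentile(q[q[:,0]>.03][:,1],[.3,99.7]))
for x in (.025,.035,.045,.055): k=q[abs(q[:,0]-x)<.003]; print(x,k[:,1].min(),k[:,1].max())
save('w3.png',c['image'])
E
```

```text
[0.4951 0.0161 0.2088] [-0.0407 -0.4169 -1.4551] 49.283226179887606 21.735251247882843
face plane z=ax+by+c [ 0.0004 -0.0166 -0.0351] 16662 0.0006836869284135037
foot x [0.0578 0.0579] y [-0.0263  0.0311]
0.025 -0.026723017442627235 0.031380685600972874
0.035 -0.026736024827016498 0.03153236989258656
0.045 -0.026741518626470954 0.03169456634471609
0.055 -0.026645293951814655 0.03166969943933675
```

View pics/w3.png

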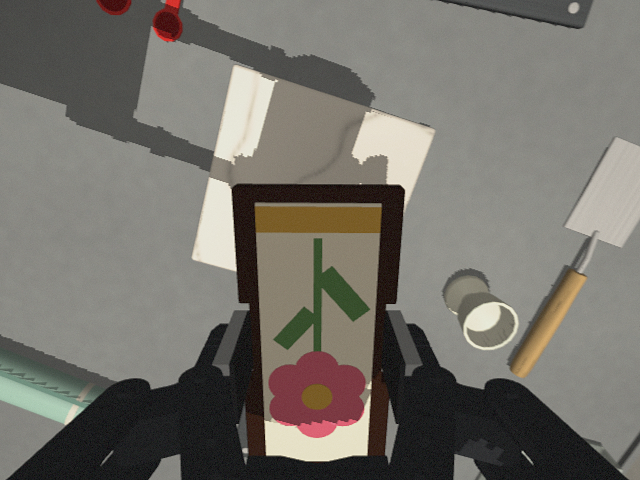

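The plaque hangs level in the grip (gold band at (318,218), waist between the pads), with its foot at tool x ≈ +58 mm. Next I compute the placing pose.

```bash
cat >> h.py <<'E'
psi=np.radians(8.0); a=np.radians(35.0); h=yaw(8.0)
XS=np.cos(a)*h+[0,0,np.sin(a)]; NS=-np.sin(a)*h+[0,0,np.cos(a)]; YS=np.cross(NS,XS)
RP=frame(-XS,-NS)
PT=np.array([-.002,.001,-.024])   # plaque origin in tool
o=np.array([.5809,.2519,0]); PP=o+.0448*h+.001*np.array([-h[1],h[0],0])+[0,0,.112]
def tcp(ds,dn): return PP+ds*XS+dn*NS-RP@PT
E
python3 - <<'E'
from h import *
print(PP,tcp(.03,.04),tcp(0,0)); delta(RP,tcp(.03,.04))
E
```

```text
[0.6251 0.2591 0.112 ] [0.6389 0.26   0.1412] [0.6373 0.2598 0.0912]
t 7.55 pos [0.4951 0.0161 0.2088] F [-0.0407 -0.4169 -1.4551] w 49.283226179887606 grip 21.735251247882843
turn [-0.8443 -1.0114 -2.6876] shift now [1.8626 2.131  0.6796] shift target axes [-1.0565  2.2152  1.5649]
```

Emit:
play_rows([
  [[-0.065,-0.0778,-0.2067,0,0,0,47],[-0.065,-0.0778,-0.2067,0,0,0,47],[-0.065,-0.0778,-0.2067,0,0,0,47],[-0.065,-0.0778,-0.2067,0,0,0,47],[-0.065,-0.0778,-0.2067,0,0,0,47]],
])

```text
time: 7.97
tool_pos: [0.4926, 0.0163, 0.2042]
tcp_rot: [1.026, 2.706, 0.023]
wrist_force: [-0.1, 0.4, -0.8]
width: 0.576
grip_force: 21.7
```

Emit:
play_rows([
  [[-0.065,-0.0778,-0.2067,0,0,0,47],[-0.065,-0.0778,-0.2067,0,0,0,47],[-0.065,-0.0778,-0.2067,0,0,0,47],[-0.065,-0.0778,-0.2067,0,0,0,47],[-0.065,-0.0778,-0.2067,0,0,0,47]],
])

```text
time: 8.38
tool_pos: [0.4923, 0.0166, 0.2037]
tcp_rot: [0.251, 2.65, 0.045]
wrist_force: [-0.6, 0.1, -0.7]
width: 0.576
grip_force: 21.8
```

Emit:
play_rows([
  [[-0.065,-0.0778,-0.2067,0,0,0,47],[-0.065,-0.0778,-0.2067,0,0,0,47],[-0.065,-0.0778,-0.2067,0,0,0,47],[0,0,0,0,0,0,47],[0,0,0,0,0,0,47]],
])

```text
time: 8.8
tool_pos: [0.4923, 0.0159, 0.204]
tcp_rot: [-0.127, 2.55, 0.059]
wrist_force: [-0.6, 0.4, -1.8]
width: 0.578
grip_force: 21.8
```

```bash
python3 - <<'E'
from h import *
delta(RP,tcp(.03,.04)); print(bot.read_state()['q'])
E
```

```text
t 8.8 pos [0.4923 0.0159 0.204 ] F [-0.6309  0.4209 -1.8189] w 49.37438859773585 grip 21.753980219364166
turn [-0.0166 -0.0421 -0.0756] shift now [-1.0543  2.2672  1.5004] shift target axes [-1.107   2.2137  1.5418]
[-0.12   -0.4993  2.4113  0.2205  0.6657 -1.9244]
```

Emit:
play_rows([
  [[-0.0166,-0.0421,-0.0756,0,0,0,47],[0,0,0,-0.138,0.277,0.193,47],[0,0,0,-0.138,0.277,0.193,47],[0,0,0,-0.138,0.277,0.193,47],[0,0,0,-0.138,0.277,0.193,47]],
])

```text
time: 9.22
tool_pos: [0.568, 0.1406, 0.1752]
tcp_rot: [-0.179, 2.52, 0.055]
wrist_force: [0.4, -1.8, -0.6]
width: 0.574
grip_force: 21.8
```

Emit:
play_rows([
  [[0,0,0,-0.138,0.277,0.193,47],[0,0,0,-0.138,0.277,0.193,47],[0,0,0,-0.138,0.277,0.193,47],[0,0,0,0,0,0,47],[0,0,0,0,0,0,47]],
])

```text
time: 9.63
tool_pos: [0.6215, 0.2331, 0.1496]
tcp_rot: [-0.185, 2.524, 0.054]
wrist_force: [0.6, -0.6, -1.3]
width: 0.577
grip_force: 21.8
```

```bash
python3 - <<'E'
from h import *
delta(RP,tcp(.03,.04)); print(bot.read_state()['q'])
E
```

```text
t 9.6333 pos [0.6215 0.2331 0.1496] F [ 0.6077 -0.5811 -1.3265] w 49.27032795039688 grip 21.839084923267365
turn [0.0019 0.0025 0.0133] shift now [-0.1245  0.2415  0.1893] shift target axes [-0.1231  0.2425  0.1889]
[ 0.4043 -0.027   2.1794 -0.3754  0.4197 -1.0137]
```

Emit:
play_rows([
  [[0,0,0.013,-0.123,0.243,0.189,47],[0,0,0,0,0,0,47],[0,0,0,0,0,0,47]],
])

```text
time: 9.88
tool_pos: [0.6387, 0.2579, 0.1429]
tcp_rot: [-0.175, 2.522, 0.056]
wrist_force: [-0.6, 0.4, -2.2]
width: 0.578
grip_force: 21.9
```

```bash
cat > rel.py <<'E'
from h import *
delta(RP,tcp(.03,.04))
c=vision.read_camera('top'); P=pts(c)-[0,0,.0017]; Q=np.einsum('ijk,kl->ijl',P-PP,np.c_[XS,YS,NS])
hsv=cv2.cvtColor(c['image'],cv2.COLOR_RGB2HSV); H,S,V=[hsv[:,:,i].astype(int) for i in range(3)]
box=(abs(Q[:,:,1])<.04)&(abs(Q[:,:,0])<.15)&(abs(Q[:,:,2])<.09)
gold=box&(H>12)&(H<32)&(S>150)&(V>90); print('gold n',gold.sum(),np.median(Q[gold],0) if gold.any() else '')
iv=box&(S<90)&(V>130)&(Q[:,:,2]>.02); print('ivory',iv.sum(),np.median(Q[iv],0) if iv.any() else '')
save('rel.png',c['image'])
# wrist view
c=vision.read_camera('wrist'); P=pts(c); Q=np.einsum('ijk,kl->ijl',P-PP,np.c_[XS,YS,NS])
m=(c['depth']>0)&(abs(Q[:,:,1])<.035)&(Q[:,:,0]<-.045)&(Q[:,:,0]>-.13)&(Q[:,:,2]<.03)&(Q[:,:,2]>-.03)
print(m.sum()); q=Q[m]
for lo in np.arange(-.12,-.045,.004):
    k=q[(q[:,0]>=lo)&(q[:,0]<lo+.004)]
    if len(k)>5: print(round(lo,3),len(k),'n pct',np.percentile(k[:,2],[5,50,95]),'y',np.percentile(k[:,1],[2,98]))
save('relw.png',c['image'])
E
python3 rel.py
```

```text
t 9.8833 pos [0.6387 0.2579 0.1429] F [-0.5604  0.4198 -2.2274] w 49.328887338987705 grip 21.86782032251358
turn [-0.0001  0.0072 -0.0029] shift now [0.006  0.021  0.0166] shift target axes [0.0059 0.021  0.0166]
gold n 23 [ 0.0526 -0.0048  0.0497]
ivory 307 [ 0.0703 -0.0023  0.0506]
9213
-0.096 342 n pct [-0.0042 -0.0009  0.0004] y [-0.0194  0.022 ]
-0.092 638 n pct [-0.0036 -0.0008  0.0005] y [-0.0193  0.0226]
-0.088 613 n pct [-0.0038 -0.0008  0.0005] y [-0.0192  0.0226]
-0.084 613 n pct [-0.0036 -0.0008  0.0004] y [-0.0192  0.0222]
-0.08 603 n pct [-0.0039 -0.0009  0.0003] y [-0.0193  0.0227]
-0.076 587 n pct [-0.0046 -0.0009  0.0004] y [-0.019   0.0223]
-0.072 1160 n pct [-0.011  -0.0089  0.0002] y [-0.0232  0.0266]
-0.068 925 n pct [-0.0103  0.0129  0.0147] y [-0.0228  0.0265]
-0.064 1513 n pct [0.0127 0.0139 0.015 ] y [-0.0231  0.0265]
-0.06 840 n pct [-0.0126 -0.0005  0.0137] y [-0.0214  0.0247]
-0.056 499 n pct [-0.0036 -0.0008  0.0005] y [-0.0188  0.0223]
-0.052 502 n pct [-0.0037 -0.0008  0.0003] y [-0.0189  0.0229]
-0.048 378 n pct [-0.0035 -0.0008  0.0003] y [-0.0191  0.0228]
```

The wrist depth confirms the rails' plane (within 1 mm) and the ledge top at s ≈ −0.0595. Descending to about a 6 mm gap, then down the slope.

Emit:
play_rows([
  [[0,0,0,0,0.038,0.11,47],[0,0,0,0,0,0.12,47],[0,0,0,0,0,0.1,47],[0,0,0,0,0,0,47],[0,0,0,0,0,0,47]],
])

```text
time: 10.4
tool_pos: [0.6569, 0.263, 0.1165]
tcp_rot: [-0.174, 2.521, 0.056]
wrist_force: [-0.1, 0.0, -1.3]
width: 0.575
grip_force: 21.9
```

Emit:
play_rows([
  [[0,0,0,0.1,0,0,47],[0,0,0,0.08,0,0,47],[0,0,0,0,0,0,47],[0,0,0,0,0,0,47],[0,0,0,0,0,0,47]],
])

```text
time: 10.82
tool_pos: [0.643, 0.2623, 0.1072]
tcp_rot: [-0.175, 2.519, 0.058]
wrist_force: [0.8, -0.4, -1.3]
width: 0.578
grip_force: 21.9
```

```bash
cat > fw.py <<'E'
from h import *
delta(RP,tcp(0,0)); s=bot.read_state(); print('F slope,y,n',s['wrist_force']@np.c_[XS,YS,NS])
c=vision.read_camera('wrist'); P=pts(c); Q=np.einsum('ijk,kl->ijl',P-PP,np.c_[XS,YS,NS])
# plaque face near the foot, rails below
f=Q[(abs(Q[:,:,1])<.018)&(Q[:,:,0]>-.05)&(Q[:,:,0]<.02)&(Q[:,:,2]>.006)&(Q[:,:,2]<.04)]
A=np.c_[f[:,:2],np.ones(len(f))]; k=np.linalg.lstsq(A,f[:,2],rcond=None)[0]; print('face n = a s + b y + c',k,len(f))
hsv=cv2.cvtColor(c['image'],cv2.COLOR_RGB2HSV)
g=(hsv[:,:,0]>12)&(hsv[:,:,0]<32)&(hsv[:,:,1]>150)&(abs(Q[:,:,1])<.03)&(abs(Q[:,:,0])<.07)&(Q[:,:,2]>0)&(Q[:,:,2]<.05)
g=g&(Q[:,:,0]<-.005)
q=Q[g]; print('gold',len(q),np.median(q,0),'s min',np.percentile(q[:,0],1),'y',np.percentile(q[:,1],[1,99]))
m=(abs(Q[:,:,1])<.02)&(Q[:,:,2]>.006)&(Q[:,:,2]<.04)&(Q[:,:,0]<.0)&(Q[:,:,0]>-.08)
print(np.histogram(Q[m][:,0],np.arange(-.08,-.01,.004)))
E
python3 fw.py
```

```text
t 10.8167 pos [0.643  0.2623 0.1072] F [ 0.8461 -0.3654 -1.3085] w 49.392780018030464 grip 21.874740421772003
turn [ 0.0015  0.0124 -0.0019] shift now [ 0.1416 -0.0169  0.0953] shift target axes [ 0.141  -0.0167  0.0962]
F slope,y,n [-0.1058 -0.4796 -1.5233]
face n = a s + b y + c [0.0245 0.0009 0.0177] 18048
gold 3695 [-0.0353  0.0009  0.0174] s min -0.045560617632233756 y [-0.026   0.0285]
(array([   0,    0,    0,  786, 1588,  132,    0,    0, 1062, 1529, 1419,
       1374, 1303, 1278, 1257, 1228, 1182]), array([-0.08 , -0.076, -0.072, -0.068, -0.064, -0.06 , -0.056, -0.052,
       -0.048, -0.044, -0.04 , -0.036, -0.032, -0.028, -0.024, -0.02 ,
       -0.016, -0.012]))
```

Emit:
play_rows([
  [[0,0.04,0,0,0,0,47],[0,0,0,0.04,0,0.02,47],[0,0,0,0.04,0,0.01,47],[0,0,0,0,0,0,47],[0,0,0,0,0,0,47]],
])

```text
time: 11.28
tool_pos: [0.6372, 0.2611, 0.0986]
tcp_rot: [-0.177, 2.541, 0.055]
wrist_force: [1.0, -0.4, -1.3]
width: 0.578
grip_force: 21.9
```

```bash
python3 fw.py
```

```text
t 11.2833 pos [0.6372 0.2611 0.0986] F [ 0.9776 -0.3758 -1.2743] w 49.34271413639625 grip 21.88008338212967
turn [-0.     -0.0316 -0.0011] shift now [ 0.0423 -0.0132  0.0606] shift target axes [ 0.0433 -0.0132  0.06  ]
F slope,y,n [ 0.0192 -0.5082 -1.5691]
face n = a s + b y + c [-0.0149  0.0005  0.0142] 18005
gold 3798 [-0.0443  0.0006  0.0148] s min -0.054665593704462466 y [-0.0269  0.0283]
(array([   0,    0,    0,  887, 1538,  128, 1442, 1559, 1396, 1336, 1301,
       1275, 1244, 1208, 1173, 1145, 1115]), array([-0.08 , -0.076, -0.072, -0.068, -0.064, -0.06 , -0.056, -0.052,
       -0.048, -0.044, -0.04 , -0.036, -0.032, -0.028, -0.024, -0.02 ,
       -0.016, -0.012]))
```

Emit:
play_rows([
  [[0,-0.02,0,0.015,0,0,47],[0,0,0,0,0,0,47],[0,0,0,0,0,0,47]],
])

```text
time: 11.58
tool_pos: [0.6364, 0.2612, 0.0984]
tcp_rot: [-0.176, 2.531, 0.056]
wrist_force: [-1.3, 0.4, -1.0]
width: 0.576
grip_force: 21.9
```

Emit:
play_rows([
  [[0,0,0,0.01,0,0,47],[0,0,0,0,0,0,47],[0,0,0,0,0,0,47]],
])

```text
time: 11.83
tool_pos: [0.636, 0.2612, 0.0982]
tcp_rot: [-0.176, 2.53, 0.056]
wrist_force: [0.0, 0.6, -1.5]
width: 0.576
grip_force: 21.9
```

```bash
python3 fw.py
```

```text
t 11.8333 pos [0.636  0.2612 0.0982] F [ 0.0409  0.5509 -1.4833] w 49.18780096466881 grip 21.87736541032791
turn [ 0.0009 -0.0091 -0.002 ] shift now [ 0.0313 -0.0159  0.0639] shift target axes [ 0.0317 -0.0159  0.0638]
F slope,y,n [-0.7549  0.5398 -1.2823]
face n = a s + b y + c [-0.0038  0.0012  0.0145] 17729
gold 3760 [-0.0457  0.0008  0.0147] s min -0.05608242680500794 y [-0.0265  0.0285]
(array([   0,    0,    0,  933, 1527,  643, 1439, 1538, 1385, 1305, 1300,
       1267, 1224, 1194, 1169, 1129, 1113]), array([-0.08 , -0.076, -0.072, -0.068, -0.064, -0.06 , -0.056, -0.052,
       -0.048, -0.044, -0.04 , -0.036, -0.032, -0.028, -0.024, -0.02 ,
       -0.016, -0.012]))
```

Emit:
play_rows([
  [[0,0,0,0.01,0,0.02,47],[0,0,0,0,0,0,47],[0,0,0,0,0,0,47]],
])

```text
time: 12.13
tool_pos: [0.6362, 0.2611, 0.0957]
tcp_rot: [-0.176, 2.531, 0.056]
wrist_force: [0.9, 0.1, -0.9]
width: 0.58
grip_force: 21.9
```

Emit:
play_rows([
  [[0,0,0,0.007,0,0,47],[0,0,0,0,0,0,47],[0,0,0,0,0,0,47]],
])

```text
time: 12.38
tool_pos: [0.6356, 0.2612, 0.0955]
tcp_rot: [-0.176, 2.53, 0.056]
wrist_force: [0.5, -0.4, -1.3]
width: 0.573
grip_force: 21.9
```

```bash
python3 fw.py
```

```text
t 12.3833 pos [0.6356 0.2612 0.0955] F [ 0.4516 -0.3857 -1.2789] w 48.901510610841235 grip 21.87559425830841
turn [ 0.0008 -0.0094 -0.0019] shift now [ 0.0126 -0.0155  0.0437] shift target axes [ 0.0129 -0.0155  0.0437]
F slope,y,n [-0.4112 -0.4448 -1.2733]
face n = a s + b y + c [-0.0032  0.0009  0.0125] 17511
gold 3754 [-0.0477  0.0011  0.0127] s min -0.05798735501349727 y [-0.0265  0.0281]
(array([   0,    0,    0,  996, 1554, 1224, 1546, 1390, 1348, 1317, 1283,
       1244, 1211, 1175, 1146, 1114, 1083]), array([-0.08 , -0.076, -0.072, -0.068, -0.064, -0.06 , -0.056, -0.052,
       -0.048, -0.044, -0.04 , -0.036, -0.032, -0.028, -0.024, -0.02 ,
       -0.016, -0.012]))
```

Emit:
play_rows([
  [[0,0,0,0.007,0,0,47],[0,0,0,0,0,0,47],[0,0,0,0,0,0,47]],
])

```text
time: 12.68
tool_pos: [0.635, 0.2611, 0.0951]
tcp_rot: [-0.176, 2.53, 0.056]
wrist_force: [0.1, 0.2, -1.6]
width: 0.575
grip_force: 21.9
```

Emit:
play_rows([
  [[0,0,0,0.007,0,0,47],[0,0,0,0,0,0,47],[0,0,0,0,0,0,47]],
])

```text
time: 12.93
tool_pos: [0.6347, 0.2611, 0.095]
tcp_rot: [-0.176, 2.53, 0.057]
wrist_force: [0.5, 0.3, -1.1]
width: 0.577
grip_force: 21.9
```

```bash
python3 fw.py
```

```text
t 12.9333 pos [0.6347 0.2611 0.095 ] F [ 0.5005  0.2506 -1.103 ] w 49.26856387029583 grip 21.874549090862274
turn [ 0.0012 -0.0082 -0.002 ] shift now [ 0.0026 -0.0162  0.0446] shift target axes [ 0.0028 -0.0162  0.0446]
F slope,y,n [-0.1981  0.1785 -1.2078]
face n = a s + b y + c [-0.0018  0.0013  0.0126] 17387
gold 3712 [-0.0486  0.0012  0.0128] s min -0.058195063061786956 y [-0.0263  0.0287]
(array([   0,    0,    0, 1028, 1513, 1281, 1531, 1403, 1333, 1309, 1268,
       1241, 1195, 1180, 1128, 1113, 1080]), array([-0.08 , -0.076, -0.072, -0.068, -0.064, -0.06 , -0.056, -0.052,
       -0.048, -0.044, -0.04 , -0.036, -0.032, -0.028, -0.024, -0.02 ,
       -0.016, -0.012]))
```

Emit:
play_rows([
  [[0,0,0,0.007,0,0,47],[0,0,0,0,0,0,47],[0,0,0,0,0,0,47]],
])

```text
time: 13.23
tool_pos: [0.6346, 0.2612, 0.0951]
tcp_rot: [-0.176, 2.529, 0.057]
wrist_force: [2.7, -0.3, 0.5]
width: 0.574
grip_force: 21.9
```

Emit:
play_rows([
  [[0,0,0,0.007,0,0,47],[0,0,0,0,0,0,47],[0,0,0,0,0,0,47]],
])

```text
time: 13.48
tool_pos: [0.6344, 0.2612, 0.0951]
tcp_rot: [-0.176, 2.528, 0.057]
wrist_force: [4.1, -1.0, 1.4]
width: 0.574
grip_force: 21.8
```

```bash
python3 fw.py|head -3
```

```text
t 13.4833 pos [0.6344 0.2612 0.0951] F [ 4.1434 -1.0414  1.3804] w 49.051745223520065 grip 21.825291216373444
turn [ 0.002  -0.0048 -0.0016] shift now [ 0.0011 -0.0178  0.0473] shift target axes [ 0.0012 -0.0177  0.0474]
F slope,y,n [ 4.0341 -1.6079 -1.1396]
```

The foot is on the ledge (4 N up the slope). Now laying the back on the rails.

Emit:
play_rows([
  [[0,0,0,-0.003,0,0.012,47],[0,0,0,0,0,0,47],[0,0,0,0,0,0,47]],
])

```text
time: 13.78
tool_pos: [0.6351, 0.2613, 0.0941]
tcp_rot: [-0.176, 2.528, 0.057]
wrist_force: [4.5, -0.5, 3.8]
width: 0.577
grip_force: 22.1
```

Emit:
play_rows([
  [[0,0,0,0,0,0.01,47],[0,0,0,0,0,0,47],[0,0,0,0,0,0,47]],
])

```text
time: 14.03
tool_pos: [0.6357, 0.2616, 0.0933]
tcp_rot: [-0.176, 2.528, 0.057]
wrist_force: [3.4, -0.2, 5.4]
width: 0.58
grip_force: 22.2
```

```bash
python3 fw.py|head -5
```

```text
t 14.0333 pos [0.6357 0.2616 0.0933] F [ 3.3675 -0.2     5.3784] w 49.49350772735281 grip 22.153518497943878
turn [ 0.0024 -0.0056 -0.002 ] shift now [ 0.0008 -0.0195  0.0247] shift target axes [ 0.0009 -0.0195  0.0248]
F slope,y,n [ 5.7937 -0.6667  2.509 ]
face n = a s + b y + c [-0.0181  0.0022  0.0106] 17255
gold 3793 [-0.0487  0.0012  0.0115] s min -0.058225650278734976 y [-0.0264  0.0288]
```

Emit:
play_rows([
  [[0,0,0,-0.006,0,0,47],[0,0,0,0,0,0,47],[0,0,0,0,0,0.008,47],[0,0,0,0,0,0,47],[0,0,0,0,0,0,47]],
])

```text
time: 14.5
tool_pos: [0.6362, 0.2616, 0.0925]
tcp_rot: [-0.176, 2.529, 0.057]
wrist_force: [3.5, 0.6, 4.3]
width: 0.576
grip_force: 22.2
```

```bash
python3 fw.py|head -5
```

```text
t 14.5 pos [0.6362 0.2616 0.0925] F [3.5143 0.6434 4.3484] w 49.165359536871534 grip 22.167475819587708
turn [ 0.0022 -0.0072 -0.0022] shift now [ 0.0007 -0.0194  0.015 ] shift target axes [ 0.0008 -0.0194  0.015 ]
F slope,y,n [5.4182 0.148  1.5145]
face n = a s + b y + c [-0.0162  0.0022  0.0097] 17300
gold 3729 [-0.0487  0.0012  0.0105] s min -0.05762816271384748 y [-0.026  0.029]
```

Emit:
play_rows([
  [[0,-0.015,0,-0.003,0,0,47],[0,-0.012,0,0,0,0,47],[0,0,0,0,0,0.004,47],[0,0,0,0,0,0,47],[0,0,0,0,0,0,47]],
])

```text
time: 14.97
tool_pos: [0.6367, 0.2618, 0.0924]
tcp_rot: [-0.175, 2.515, 0.058]
wrist_force: [4.0, 1.6, 5.5]
width: 0.577
grip_force: 22.1
```

```bash
python3 fw.py|head -5
```

```text
t 14.9667 pos [0.6367 0.2618 0.0924] F [4.0377 1.636  5.5282] w 49.27687041127831 grip 22.146027088165283
turn [ 0.0025  0.0207 -0.002 ] shift now [ 0.0041 -0.0203  0.0115] shift target axes [ 0.004  -0.0202  0.0116]
F slope,y,n [6.6327 1.0582 2.1045]
face n = a s + b y + c [-0.0048  0.0017  0.0093] 17242
gold 3745 [-0.0487  0.0009  0.0096] s min -0.057112467619659886 y [-0.0261  0.029 ]
```

Emit:
play_rows([
  [[0,0,0,-0.003,0,0,47],[0,0,0,0,0,0,47],[0,0,0,0,0,0,52],[0,0,0,0,0,0,60],[0,0,0,0,0,0,66]],
])

```text
time: 15.43
tool_pos: [0.6342, 0.2599, 0.0891]
tcp_rot: [-0.175, 2.522, 0.054]
wrist_force: [-0.3, 0.0, 0.7]
width: 0.774
grip_force: 0.0
```

Emit:
play_rows([
  [[0,0,0,0,0,0,72],[0,0,0,0,0,0,72],[0,0,0,0,0,0,72]],
])

```text
time: 15.68
tool_pos: [0.6359, 0.2609, 0.0912]
tcp_rot: [-0.175, 2.518, 0.056]
wrist_force: [0.7, 0.9, -0.7]
width: 0.842
grip_force: 0.0
```

```bash
python3 fw.py|head -5
```

```text
t 15.6833 pos [0.6359 0.2609 0.0912] F [ 0.6548  0.8593 -0.7261] w 71.93136573285156 grip 0.0
turn [-0.0002  0.0151 -0.002 ] shift now [-0.0094 -0.0126  0.0069] shift target axes [-0.0095 -0.0126  0.0069]
F slope,y,n [ 0.2127  0.7598 -1.0353]
face n = a s + b y + c [0.0024 0.0065 0.009 ] 17180
gold 3534 [-0.0488  0.0012  0.009 ] s min -0.05724415640076738 y [-0.0257  0.0277]
```

Released: the plaque lies flat on the rails. Retreating straight off the face.

Emit:
play_rows([
  [[0,0,0,0,0,-0.1,72],[0,0,0,0,0,-0.2,75],[0,0,0,0,0,-0.3,80],[0,0,0,0,0,-0.3,85],[0,0,0,0,0,-0.3,85]],
])

```text
time: 16.15
tool_pos: [0.5662, 0.2513, 0.1906]
tcp_rot: [-0.175, 2.518, 0.058]
wrist_force: [0.6, 0.1, 0.3]
width: 0.995
grip_force: 0.0
```

Emit:
play_rows([
  [[0,0,0,0,0,0,85],[0,0,0,0,0,0,85],[0,0,0,0,0,0,85]],
])

```text
time: 16.4
tool_pos: [0.5672, 0.2515, 0.19]
tcp_rot: [-0.175, 2.516, 0.058]
wrist_force: [-0.4, -0.1, -0.7]
width: 0.997
grip_force: 0.0
```

```bash
python3 fw.py; python3 -c "
from h import *
c=vision.read_camera('wrist');save('end.png',c['image'])"
```

```text
t 16.4 pos [0.5672 0.2515 0.19  ] F [-0.3503 -0.0693 -0.6509] w 85.16346786741853 grip 0.0
turn [ 0.0015  0.0187 -0.0021] shift now [ 0.0005 -0.0162  1.2141] shift target axes [-0.0109 -0.0153  1.2141]
F slope,y,n [-0.6654 -0.0199 -0.3287]
face n = a s + b y + c [0.0023 0.0063 0.009 ] 5871
gold 1101 [-0.0487  0.0009  0.0089] s min -0.05750002625667798 y [-0.0256  0.0282]
(array([  0,   0,   0, 267, 448, 366, 457, 410, 425, 391, 426, 398, 385,
       381, 381, 370, 367]), array([-0.08 , -0.076, -0.072, -0.068, -0.064, -0.06 , -0.056, -0.052,
       -0.048, -0.044, -0.04 , -0.036, -0.032, -0.028, -0.024, -0.02 ,
       -0.016, -0.012]))
```

View pics/end.png

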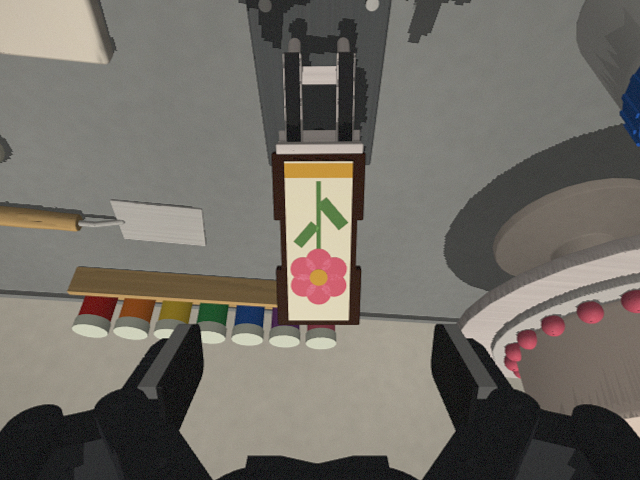

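The plaque stands straight and centred on the rails (column 319), picture outwards. Its gold band is at the foot (row 170), which rests on the ledge (row 150), and the gripper is clear. Handing in.

```bash
python3 -c "
from h import *
print(bot.finish_job())"
```

```text
the job is handed in; nothing more can be done
None
```

I stood the plaque on the empty easel: foot felt down onto the ledge before release, back flat on the rails, picture outwards and gold band at the bottom. The job is handed in, but no verdict was returned.

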